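# Gauge a jet blank under the height bridge

### The job

First take the brass setting piece out of the gauge channel and stand it back in its little wooden tray. Then check the jet blank with the yellow line: lay it flat in the channel on the stock-board side, push it flat along the channel under the bridge bar, without forcing or knocking the bar, until it lies wholly clear on the other side. Then set it down, do not drop it, yellow line up in the blue tray, parallel to the passed blank there, leaving that one, the rough stones and the glue bottle where they are.

Things in the scene. Friction and masses are not known exactly. Their poses are not given: they have to be found in the camera images.
- blank: The part to check: a sawn black block of jet, 84 mm long (its x), 40 mm wide (its y), 34 mm high (its z), about 150 g, with a 10 mm wide yellow crayon line across the middle of its top. Origin: centre of its underside. It starts lying flat, line up, on the stock board, turned any way, its -x half hemmed in by a rough stone 7 to 21 mm off each long side; the +x half is free. It is to be gripped across its 40 mm width.
- gauge: Height gauge fixed to the bench: steel plate 110 mm (x) by 240 mm (y), 8 mm thick, yaw within 0.25 rad of the bench's. Two brass guide strips run its whole length along y, 46 mm apart inside, 8 mm wide, 6 mm high: the channel, centred on the gauge's y axis, open at both ends. Origin: centre of the underside; channel floor at +8 mm. Stock board past one end, blue tray past the other, either way round.
- bridge: Fixed bridge over the middle of the gauge: dark steel bar 104 mm long (x), 14 mm wide (y), 14 mm thick, its underside 36.5 mm above the channel floor, on two 15 mm pillars at x = 42 mm either side; its highest point is 64.5 mm above the bench. Origin: on the channel floor, under the middle of the bar; axes as the gauge's. Fingers do not fit under it: take the part again on the far side. Press the bridge with less than 12 N.
- setter: Round brass setting piece, 34 mm diameter, 36 mm high, about 250 g, upright, with a shallow groove round it. Origin: centre of its underside. It starts standing in the gauge channel on the gauge's +y side, 70 to 95 mm from the bar.
- setter_tray: Small fixed open tray of pale wood with a grey felt floor for the setting piece, 72 mm square, rim 10 mm high and 4 mm thick, inside 64 mm square, floor 4 mm thick. Origin: centre of its underside. The bottle and it stand on the near side of the gauge, either way round.
- stock_board: Pale wooden board fixed on the bench, 230 mm (x) by 210 mm (y), 12 mm thick, on which the blank and the two rough stones lie near its middle, turned any way. Origin: centre of its underside.
- tray: Blue plastic tray for passed blanks, fixed, 200 mm (x) by 150 mm (y) outside, rim 12 mm high and 4 mm thick, floor 4 mm thick. Origin: centre of its underside. One passed blank lies in its -x half with its length roughly along the tray's y; the +x half is free.
- passed: Bystander: a passed jet blank without a line, also 84 x 40 x 34 mm, length along its x, origin at the centre of its underside, lying in the blue tray.
- lump_a: Bystander: rough black stone with brown crust, 50 mm (x) by 30 mm (y) by 33 mm high, on the stock board beside the blank's -x half, on the blank's +y side. Origin: centre of its underside.
- lump_b: Bystander: as lump_a, on the blank's -y side.
- bottle: Bystander: upright white glue bottle, 38 mm diameter, 105 mm high, loose, on the near side of the gauge. Origin: centre of its underside.
There are look-alikes about, which are no part of the job. What is shaped like the blank but pink is not meant. Of the things that look like the setter_tray, take the one that is farthest to the robot's right at the start.

How it is judged:
By the outcome, as a careful person would: the job done as asked, in the order asked, and still so for the second after the job is handed in, with the robot touching nothing.
It also fails if it takes over 69 s, if anything falls off the work surface, if the arm or the gripper's body presses on something with over 40 N, if the wrist force passes 120 N, or if a joint passes its speed limit or range.

### The arm

A 7-joint arm with a two-finger parallel gripper is mounted at the origin on the work surface. World frame = base frame: x ahead of the robot, y to its left, z up, the work surface at z = 0. Lengths are in mm, angles in rad, forces in N, time in s.
With the tool pointing down it reaches from about 400 to 875 mm from the base axis. Payload 4.4 kg.
Tool frame: the origin (TCP) lies midway between the tips of the shut fingers; the grasp point (between the pads) lies 19 mm behind it; z points along the fingers, y is the direction in which the jaws open and shut (so a half turn about z gives the same grasp; the last joint's range is limited). The gripper opens to 85 mm and grips with 20 to 120 N. Pads are 22 mm wide; open, the fingers measure 114 mm over their backs; the gripper's body (76 mm by 85 mm) begins 54 mm behind the grasp point. The pads swing forward as they close: fully open they stand 13 mm farther back than shut.
Start: joints at [-1.368, 0.628, 0.038, 1.517, -0.027, 0.996, -0.02], TCP at [172.598, 626.68, 194.413] pointing down, gripper open.
Joint ranges: [-3.06, 3.06], [-0.37, 2.12], [-1.25, 1.32], [0.18, 2.47], [-1.1, 4.24], [0.23, 1.98], [-2.94, 2.94]. Speed limits (rad/s): [2.57, 2.57, 3.14, 3.14, 3.14, 3.14, 3.14].

### API

Orientations are given as [roll, pitch, yaw] about the fixed x, y, z axes, in that order (R = Rz(yaw) Ry(pitch) Rx(roll)).
In Python, from cell import * gives the robot as it stands. The module is installed in compiled form; this text tells all that it offers.
- The arm moves only by the tool move_arm, never from a script. Its argument "series" is a list of rows, each a list of 2 entries, a list of its own where there are three numbers: the shift along the tool's x, y, z in m, then the turn about the tool's z in rad. In form: [[[x, y, z], yaw], ...]. A call has 1 to 5 rows; each row is the pose to reach, as a shift and turn from the pose measured when the call began, along the tool's axes at that moment; what a row does not reach only later rows make up. A row lasts 1/8 s, in which the tool goes at most 62.5 mm and 10.7 degrees, less where a joint would pass 70% of its speed; a pose out of reach is approached as far as the arm can. A call with a gripper value outside its range is refused whole. "claw" is the opening, from 0 (shut) to 1 (fully open), set as the call begins (left out, the last holds). The fingers move at their own pace and stop on an object; the grip force is fixed at half the most. Time passes only in rows, so rows that repeat a pose let the fingers close. It gives the time, the measured TCP pose, the force and the opening at its end, in the units of the state.
- read_state(): the state, without advancing time (a new reading comes with each control period).
- get_image(name): name is "scene" or "top" or "wrist"; returns the picture (384x512x3 uint8, blue, green, red); there is no depth.
- camera_model(name): a dict with "fov_y" (degrees; the focal length in pixels is half the picture's height over the tangent of half this angle, whatever the lens; pixels are square), "cx", "cy" (the principal point, pixels), "pose" (4x4, takes a point from camera to world coordinates); the wrist camera has in their place "tool_from_camera" (4x4, takes a point from camera to tool coordinates, whose origin is the TCP and whose axes are the flange's). Camera axes: x right, y down, z forward; pixel columns grow to the right and rows downward; lengths in mm; the calibration is good to about 2 mm. A picture is of the moment at which its call begins: read the wrist's pose just before it. camera_model takes no time and is no camera call.
- finish_job(): hands the job in, once; it reports no verdict.
The state is a dict: "clock": time; "qpos": joint angles; "qd": joint speeds; "tau": joint torques, N m; "eef_pos": TCP position; "tool_rot": TCP orientation; "force": force on the tool from outside, world axes, zero at the start; "torque": the same for the moment, N m; "width": finger opening in mm.
Only numpy, scipy, OpenCV 4.12 (cv2) and the standard library are available. Lean on these libraries where they do the work, as an engineer would, in place of code of your own. Each camera call takes 0.05 s, during which the arm holds its last target. There are 200 camera calls.

## Working session

There is one attempt and no reset: what is moved stays moved. The work goes in short steps, Python scripts to look and compute and a tool call to move; the robot and the scene stay as the last step left them, time stands still between calls to the robot, and variables do not carry over. Pictures are saved under pics/ and viewed, about 8 in all and at most 12, crops included, and the job is handed in when it is done.

Besides the shell and the picture viewer there is one more tool, called after "Request:" in YAML: its name, and indented under it one key for each argument. move_arm: Moves the arm, as the interface text tells. Its arguments: {"type":"object","properties":{"series":{"type":"array"},"claw":{"type":"number"}},"required":["series"]}

```bash
mkdir -p pics; python3 - <<'E'
from cell import *
import cv2,numpy as np
print(read_state())
a=get_image("scene");b=get_image("top")
cv2.imwrite("pics/scene0.png",a);cv2.imwrite("pics/top0.png",b)
cv2.imwrite("pics/top0x.png",cv2.resize(b,(800,600),interpolation=cv2.INTER_CUBIC))
np.set_printoptions(suppress=True,precision=4)
for n in("scene","top","wrist"):print(n,camera_model(n))
E
```

```text
{'clock': 0.0, 'qpos': array([-1.36779115,  0.62931303,  0.0384363 ,  1.51835445, -0.02705471,
        0.99625597, -0.02000235]), 'qd': array([-0.00032421, -0.00043191,  0.00108496,  0.00130225, -0.00049527,
       -0.00097293, -0.00129826]), 'tau': array([ 3.54092244e-04, -5.63406444e+01,  1.22653261e+00, -1.93442005e+01,
        1.11545407e-02,  1.05724524e-02, -6.42341988e-06]), 'eef_pos': array([172.40130916, 626.02821872, 193.51478213]), 'tool_rot': array([-3.13977880e+00, -2.75200501e-05,  2.87276022e+00]), 'force': array([ 0.37949348, -0.13995518,  1.40363785]), 'torque': array([-0.03590022,  0.03325275,  0.03341911]), 'width': 85.30563735401442}
scene {'fov_y': 48.539696777220634, 'cx': 253.94898845315396, 'cy': 187.54542526724126, 'pose': array([[   0.2524,    0.6916,   -0.6767, 1167.4795],
       [   0.9676,   -0.1887,    0.168 , -133.2237],
       [  -0.0115,   -0.6971,   -0.7168,  807.934 ],
       [   0.    ,    0.    ,    0.    ,    1.    ]])}
top {'fov_y': 44.24476129060632, 'cx': 249.81303886484272, 'cy': 190.41098258601335, 'pose': array([[   0.0325,   -0.9792,    0.2005,  242.3709],
       [  -0.9995,   -0.0319,    0.0067,   17.6978],
       [  -0.0001,   -0.2006,   -0.9797, 1281.8748],
       [   0.    ,    0.    ,    0.    ,    1.    ]])}
wrist {'fov_y': 65.66370486386852, 'cx': 251.00655847095763, 'cy': 187.31965788219716, 'tool_from_camera': array([[   0.001 ,   -0.9641,   -0.2655,   66.0744],
       [   1.    ,    0.0014,   -0.0013,   -0.5089],
       [   0.0016,   -0.2654,    0.9641, -179.2483],
       [   0.    ,    0.    ,    0.    ,    1.    ]])}
```

View pics/top0x.png

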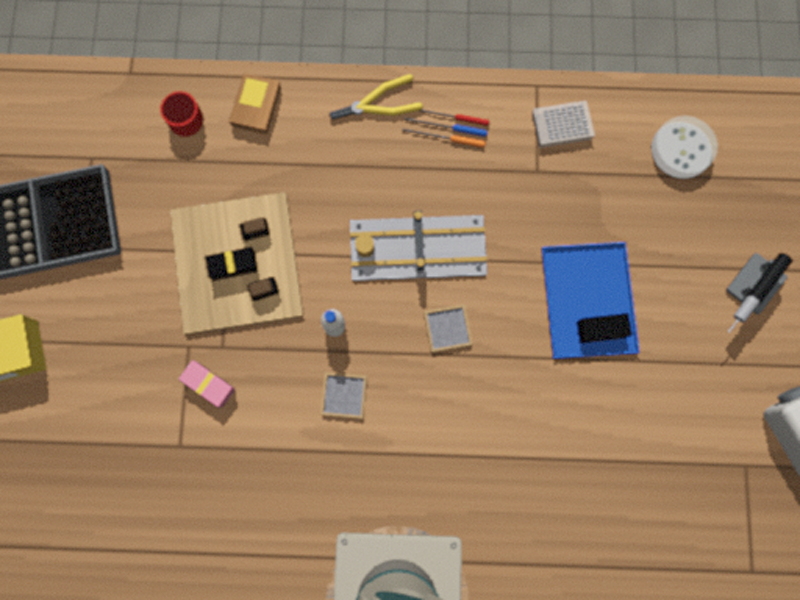

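View pics/scene0.png

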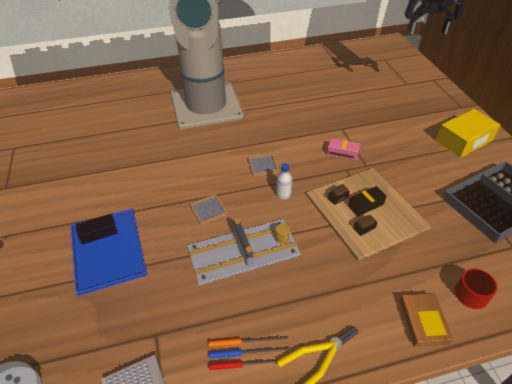

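The top view (800x600 zoom) shows the stock board at (237,262) with the blank at (230,263), lumps at (255,228) and (262,289). The gauge is at (418,247) with the setter at (365,245). The two setter-tray look-alikes are at (448,329) and (344,396); the right one is (448,329). The bottle is at (333,322), the blue tray at (590,300) and the passed blank at (604,328).

```bash
cat > h.py <<'E'
import cv2,numpy as np
from scipy.spatial.transform import Rotation as Ro
from cell import *
np.set_printoptions(suppress=True,precision=3)
def cam(name,st=None):
    m=camera_model(name);f=192/np.tan(np.radians(m["fov_y"]/2))
    if name=="wrist":
        T=np.eye(4);T[:3,:3]=Ro.from_euler("xyz",st["tool_rot"]).as_matrix();T[:3,3]=st["eef_pos"]
        P=T@m["tool_from_camera"]
    else:P=m["pose"]
    return f,m["cx"],m["cy"],P
def cast(c,px,z):
    f,cx,cy,P=c;px=np.atleast_2d(np.asarray(px,float))
    d=np.c_[(px[:,0]-cx)/f,(px[:,1]-cy)/f,np.ones(len(px))]@P[:3,:3].T
    return (P[:3,3]+d*((z-P[2,3])/d[:,2])[:,None])[:,:2]
def rect(c,mask,z):
    """largest contour cast on plane z -> centre, size, long-side angle"""
    k,_=cv2.findContours(mask.astype(np.uint8),cv2.RETR_EXTERNAL,cv2.CHAIN_APPROX_NONE)
    k=max(k,key=cv2.contourArea)
    r=cv2.minAreaRect(cast(c,k[:,0],z).astype(np.float32))
    b=cv2.boxPoints(r);e=max(b[1]-b[0],b[2]-b[1],key=np.linalg.norm)
    return np.array(r[0]),np.sort(r[1])[::-1],np.arctan2(e[1],e[0])
def win(mask,x0,x1,y0,y1):
    o=np.zeros(mask.shape,bool);o[y0:y1,x0:x1]=mask[y0:y1,x0:x1];return o
def snap(name):
    st=read_state();im=get_image(name);return st,im,cam(name,st)
def delta(st,p,yaw=None):
    """tool-frame shift (m) to world point p, and turn about tool z to tool yaw"""
    R=Ro.from_euler("xyz",st["tool_rot"]).as_matrix()
    s=R.T@(np.asarray(p)-st["eef_pos"])/1000
    t=None
    if yaw is not None:
        a=np.arctan2(R[1,1],R[0,1]) # jaw dir angle
        t=-((yaw-a+np.pi/2)%np.pi-np.pi/2)
    return s,t
E
python3 - <<'E'
from h import *
b=cv2.imread("pics/top0.png");c=cam("top");h=cv2.cvtColor(b,cv2.COLOR_BGR2HSV);g=h[...,2];H=h[...,0];S=h[...,1]
z=1/1.5625
def w(x0,x1,y0,y1):return [int(v*z) for v in(x0,x1,y0,y1)]
dark=(g<55)
print("blank",rect(c,cv2.morphologyEx(win(dark|((H>22)&(H<32)&(S>170)&(g>150)),*w(200,260,243,282)).astype(np.uint8),cv2.MORPH_CLOSE,np.ones((3,3))),46))
print("line",rect(c,win((H>22)&(H<32)&(S>170)&(g>120),*w(200,260,243,282)),46))
print("lumpa",rect(c,win(g<80,*w(236,275,213,242)),40))
print("lumpb",rect(c,win(g<80,*w(244,282,274,302)),40))
print("bluetray",rect(c,win((H>100)&(H<125)&(S>120),*w(530,650,235,365)),6))
print("passed",rect(c,win(dark,*w(570,640,308,350)),38))
print("plate",rect(c,win((S<70)&(g>90),*w(345,492,210,286)),8))
print("felt",rect(c,win(S<75,*w(422,476,303,355)),4), rect(c,win(S<75,*w(318,370,370,420)),4))
print("setter", rect(c,win((H>14)&(H<30)&(S>110)&(g>90),*w(352,376,233,258)),44))
print("strips",cast(c,np.array([[352,235],[484,231],[352,264],[486,260]])*z,14))
print("platecorners",cast(c,np.array([[350,218],[484,215],[352,281],[487,276]])*z,8))
print("bar",cast(c,np.array([[418,212],[420,268]])*z,60),"bottlecap",cast(c,np.array([331,316])*z,105))
print("setter px",cast(c,np.array([364,243])*z,44))
v=cv2.resize(b[130:240,210:330],(800,733),interpolation=cv2.INTER_CUBIC);
E
```

```text
blank (array([546.413, 302.667]), array([81.771, 43.034]), np.float32(-1.3181909))
line (array([531.376, 301.312]), array([0., 0.]), np.float32(0.0))
lumpa (array([608.85 , 268.309]), array([45.038, 28.611]), np.float32(-1.3311889))
lumpb (array([504.393, 246.166]), array([44.938, 28.967]), np.float32(-1.1786325))
bluetray (array([ 512.026, -323.858]), array([199.867, 148.988]), np.float32(0.09265033))
passed (array([ 456.107, -339.452]), array([85.345, 38.823]), np.float32(-1.4201816))
plate (array([614.931, -17.916]), array([242.366,  78.438]), np.float32(-1.4981619))
felt (array([453.191, -75.019]), array([66.476, 64.214]), np.float32(-1.3628439)) (array([330.466, 101.318]), array([66.225, 65.279]), np.float32(1.5137898))
setter (array([590.872,  77.757]), array([38.152, 36.599]), np.float32(-1.5382922))
strips [[ 613.387   98.395]
 [ 628.469 -136.994]
 [ 560.111   96.104]
 [ 575.126 -140.915]]
platecorners [[ 646.815  103.745]
 [ 660.308 -137.513]
 [ 530.637   95.144]
 [ 547.497 -143.629]]
bar [[644.962 -16.949]
 [545.333 -22.852]] bottlecap [[449.507 120.742]]
setter px [[590.852  75.014]]
```

Request:
move_arm:
  series:
    - [[-0.045, -0.034, 0.003], 0]
    - [[-0.09, -0.068, 0.006], 0]
    - [[-0.135, -0.102, 0.009], 0]
    - [[-0.18, -0.136, 0.012], 0]
    - [[-0.225, -0.17, 0.015], 0]

```text
clock: 0.72
eef_pos: [345.0, 400.7, 178.6]
tool_rot: [-3.14, 0.0, 2.873]
force: [1.5, 1.2, 0.3]
width: 85.8
```

Request:
move_arm:
  series:
    - [[-0.045, -0.034, 0.003], 0]
    - [[-0.09, -0.068, 0.006], 0]
    - [[-0.135, -0.102, 0.009], 0]
    - [[-0.18, -0.136, 0.012], 0]
    - [[-0.225, -0.17, 0.015], 0]

```text
clock: 1.35
eef_pos: [517.6, 175.5, 163.7]
tool_rot: [-3.14, -0.0, 2.873]
force: [-0.0, 0.8, -0.5]
width: 85.4
```

Request:
move_arm:
  series:
    - [[-0.03, -0.025, 0.004], 0.18]
    - [[-0.06, -0.05, 0.008], 0.36]
    - [[-0.1, -0.079, 0.012], 0.54]
    - [[-0.1, -0.079, 0.012], 0.72]
    - [[-0.1, -0.079, 0.012], 0.9]

```text
clock: 1.98
eef_pos: [592.9, 71.9, 151.1]
tool_rot: [-3.139, 0.001, 1.966]
force: [-0.0, 0.1, -0.0]
width: 85.4
```

```bash
python3 - <<'E'
from h import *
st=read_state();print(st["clock"],st["eef_pos"],st["tool_rot"],st["qpos"])
print(delta(st,[591,76,150],0.067))
E
```

```text
1.975 [592.92   71.875 151.146] [-3.139  0.001  1.966] [-0.354  0.62   0.296  1.72  -0.227  0.838  0.438]
(array([ 0.005, -0.   ,  0.001]), np.float64(0.3277598307072038))
```

Request:
move_arm:
  series:
    - [[0.004, 0, 0], 0.165]
    - [[0.004, 0, 0], 0.328]
    - [[0.004, 0, 0], 0.328]

```text
clock: 2.35
eef_pos: [591.0, 75.7, 150.7]
tool_rot: [-3.138, 0.003, 1.64]
force: [-0.6, 0.3, 0.2]
width: 85.8
```

```bash
python3 - <<'E'
from h import *
st,im,c=snap("wrist");cv2.imwrite("pics/w1.png",im)
h=cv2.cvtColor(im,cv2.COLOR_BGR2HSV);H,S,V=cv2.split(h)
print(st["eef_pos"],st["tool_rot"])
f,cx,cy,P=c
for p in([591,76,44],[591,76,8]):
    q=np.linalg.inv(P)@np.r_[p,1];print(q[:2]/q[2]*f+[cx,cy])
E
```

```text
[590.989  75.709 150.665] [-3.138  0.003  1.64 ]
[250.595 174.168]
[250.751 166.757]
```

View pics/w1.png

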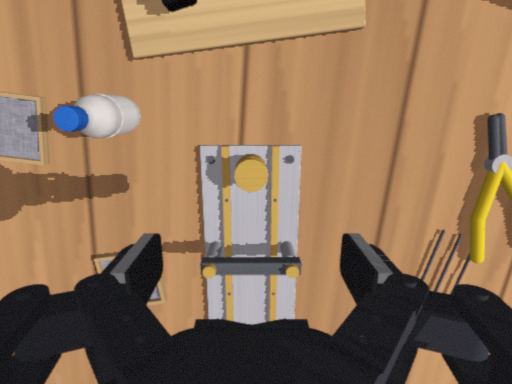

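Wrist view: the setter top is at (251,172) with the bar at (251,266). The bottle cap is at (70,118) and the finger tips at about (160,235) and (342,235). I'll cross-check the wrist calibration against the top-camera positions.

```bash
python3 - <<'E'
from h import *
st=read_state();c=cam("wrist",st)
print("plate",cast(c,[[200,146],[301,146]],8),"cap",cast(c,[[70,118]],105),"barends",cast(c,[[201,266],[300,266]],58),"setter",cast(c,[[251,172]],44))
print("strips inner",cast(c,[[231,220],[271,220]],14),cast(c,[[231,300],[271,300]],14))
im=cv2.imread("pics/w1.png")
for r in(160,200,230,300):print(r,[tuple(int(v) for v in im[r,x]) for x in range(216,286,3)])
E
```

```text
plate [[534.782  94.878]
 [643.704 102.68 ]] cap [[454.467 122.993]] barends [[547.103 -20.708]
 [648.246 -13.318]] setter [[591.395  78.196]]
strips inner [[573.058  14.094]
 [618.423  17.382]] [[578.655 -91.431]
 [627.827 -87.815]]
160 [(116, 111, 114), (120, 116, 119), (62, 100, 124), (49, 101, 128), (53, 97, 124), (119, 115, 118), (120, 114, 119), (113, 108, 112), (39, 77, 98), (42, 89, 114), (78, 150, 186), (85, 162, 198), (80, 161, 197), (75, 153, 188), (64, 128, 161), (67, 134, 166), (158, 166, 177), (128, 124, 126), (118, 115, 121), (81, 162, 197), (86, 165, 203), (157, 175, 195), (187, 178, 183), (115, 112, 113)]
200 [(191, 184, 187), (162, 155, 158), (110, 128, 147), (93, 112, 128), (94, 144, 174), (175, 173, 179), (188, 180, 185), (185, 177, 181), (190, 183, 187), (187, 180, 183), (187, 180, 184), (188, 181, 185), (189, 182, 185), (190, 183, 186), (186, 180, 184), (187, 180, 183), (187, 180, 183), (148, 141, 145), (106, 111, 121), (90, 134, 161), (97, 132, 159), (174, 178, 188), (184, 176, 179), (187, 180, 183)]
230 [(187, 180, 184), (146, 139, 142), (116, 111, 116), (85, 162, 200), (84, 167, 203), (157, 172, 188), (184, 178, 181), (181, 175, 178), (186, 179, 182), (185, 177, 182), (186, 179, 184), (189, 182, 186), (188, 181, 185), (186, 180, 183), (185, 179, 182), (184, 178, 181), (168, 162, 165), (117, 111, 114), (99, 122, 142), (84, 166, 203), (89, 169, 205), (183, 178, 182), (186, 179, 182), (184, 178, 182)]
300 [(190, 183, 186), (186, 179, 182), (125, 121, 124), (113, 123, 136), (82, 163, 200), (89, 164, 201), (186, 180, 183), (187, 180, 183), (185, 179, 182), (188, 181, 184), (191, 184, 187), (189, 181, 185), (188, 181, 185), (187, 180, 182), (186, 179, 182), (187, 180, 183), (159, 153, 157), (115, 110, 112), (87, 148, 183), (84, 163, 199), (152, 172, 191), (189, 182, 185), (188, 180, 184), (187, 180, 184)]
```

Request:
move_arm:
  series:
    - [[0.002, 0, 0.045], 0]
    - [[0.002, 0, 0.09], 0]
    - [[0.002, 0, 0.12], 0]
    - [[0.002, 0, 0.134], 0]
    - [[0.002, 0, 0.134], 0]

```text
clock: 3.02
eef_pos: [590.2, 77.1, 16.3]
tool_rot: [-3.137, 0.002, 1.642]
force: [0.1, -0.2, 0.7]
width: 85.4
```

Request:
move_arm:
  series:
    - [[0, 0, 0], 0]
    - [[0, 0, 0], 0]
    - [[0, 0, 0], 0]
    - [[0, 0, 0], 0]
    - [[0, 0, 0], 0]
  claw: 0

```text
clock: 3.65
eef_pos: [590.3, 77.2, 16.5]
tool_rot: [-3.138, 0.002, 1.642]
force: [-0.6, 0.9, -0.5]
width: 0.4
```

```bash
python3 - <<'E'
from h import *
st,im,c=snap("wrist");_,s,_=snap("scene")
cv2.imwrite("pics/w2.png",np.hstack([cv2.resize(im,(400,300)),cv2.resize(s[200:290,170:310],(400,300),interpolation=cv2.INTER_CUBIC)]));print(st["width"],st["force"])
E
```

```text
0.43507843209410596 [-0.617  0.868 -0.542]
```

View pics/w2.png

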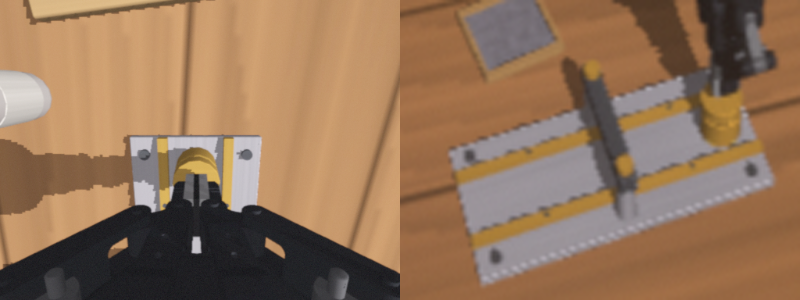

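The picture shows the fingers fully shut with the setter apparently still standing, just beyond or beneath the tips. The tips are not where the TCP reading suggests, so I'll triangulate them.

```bash
python3 - <<'E'
from h import *
st=read_state();im=get_image("wrist");s=get_image("scene");t=get_image("top")
a=cv2.resize(im[160:340,170:335],(400,436),interpolation=cv2.INTER_CUBIC)
b=cv2.resize(s[180:262,245:320],(400,437),interpolation=cv2.INTER_CUBIC)[:436]
cv2.imwrite("pics/w3.png",np.hstack([a,b]))
def proj(n,p):
    f,cx,cy,P=cam(n,st);q=np.linalg.inv(P)@np.r_[p,1];return q[:2]/q[2]*f+[cx,cy]
e=st["eef_pos"]
for dz in(0,15,30,45):
    w=proj("wrist",e+[0,0,dz]);q=proj("scene",e+[0,0,dz]);print(dz,(w-[170,160])*400/165,[400,0]+(q-[245,180])*400/75)
p=[591,77,44];print("setter top",(proj("wrist",p)-[170,160])*400/165,[400,0]+(proj("scene",p)-[245,180])*400/75)
E
```

```text
0 [193.344 127.036] [600.752 298.359]
15 [192.822 148.569] [602.028 277.015]
30 [192.206 173.954] [603.332 255.199]
45 [191.469 204.325] [604.666 232.896]
setter top [195.72 170.56] [603.35  260.071]
```

View pics/w3.png

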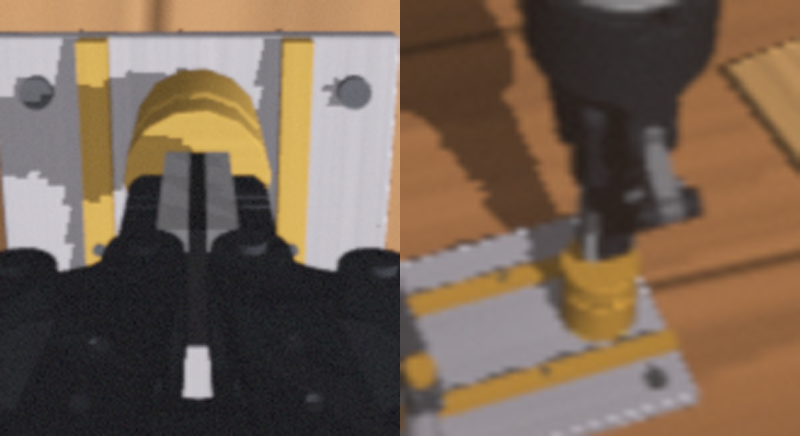

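The shut tips sit about 30-38 mm above the reported TCP, hovering just over the setter's top, and both views agree. I'll offset for that: raise, open, then go lower.

Request:
move_arm:
  series:
    - [[0, 0, -0.015], 0]
    - [[0, 0, -0.015], 0]
    - [[0, 0, -0.015], 0]
    - [[0, 0, -0.015], 0]
    - [[0, 0, -0.015], 0]
  claw: 1

```text
clock: 4.53
eef_pos: [590.1, 77.2, 31.1]
tool_rot: [-3.137, 0.002, 1.642]
force: [0.3, -0.2, -0.9]
width: 85.4
```

Request:
move_arm:
  series:
    - [[0, 0, 0.015], 0]
    - [[0, 0, 0.03], 0]
    - [[0, 0, 0.04], 0]
    - [[0, 0, 0.047], 0]
    - [[0, 0, 0.047], 0]

```text
clock: 5.15
eef_pos: [589.4, 76.9, -16.7]
tool_rot: [-3.136, 0.003, 1.642]
force: [-0.8, -0.4, -0.5]
width: 85.4
```

Request:
move_arm:
  series:
    - [[0, 0, 0], 0]
    - [[0, 0, 0], 0]
    - [[0, 0, 0], 0]
    - [[0, 0, 0], 0]
    - [[0, 0, 0], 0]
  claw: 0

```text
clock: 5.78
eef_pos: [589.9, 77.0, -16.0]
tool_rot: [-3.137, 0.002, 1.642]
force: [-1.1, -0.1, 6.3]
width: 31.8
```

Request:
move_arm:
  series:
    - [[0, 0, -0.02], 0]
    - [[0, 0, -0.05], 0]
    - [[0, 0, -0.09], 0]
    - [[0, 0, -0.09], 0]

```text
clock: 6.28
eef_pos: [593.0, 77.3, 77.8]
tool_rot: [3.139, 0.002, 1.642]
force: [0.8, 0.1, -2.0]
width: 31.7
```

Request:
move_arm:
  series:
    - [[-0.035, -0.036, 0], 0]
    - [[-0.071, -0.073, 0], 0]
    - [[-0.107, -0.109, 0], 0]
    - [[-0.142, -0.146, 0], 0]
    - [[-0.142, -0.146, 0], 0]

```text
clock: 6.9
eef_pos: [453.1, -77.9, 77.6]
tool_rot: [-3.139, 0.002, 1.634]
force: [0.4, 0.4, -2.3]
width: 32.0
```

```bash
python3 - <<'E'
from h import *
st,im,c=snap("wrist");cv2.imwrite("pics/w4.png",im)
print(st["eef_pos"],st["width"],st["force"],st["clock"])
E
```

```text
[453.05  -77.887  77.584] 32.04938541479341 [ 0.358  0.416 -2.274] 6.9
```

View pics/w4.png

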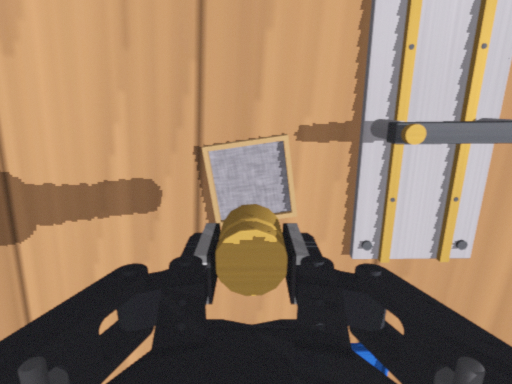

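The setter is held, its top seen at (254,267). The felt tray is centred near (250,180), with rim corners at (203,148), (288,136) and (298,213).

```bash
python3 - <<'E'
from h import *
st=read_state();c=cam("wrist",st)
print(cast(c,[[203,148],[288,136],[298,213]],10),cast(c,[[250.5,179.5]],10),"setter",cast(c,[[254,266]],137.6),cast(c,[[254,266]],130))
r=cast(c,[[203,148],[298,213]],10).mean(0);print(r,delta(st,[*r,-19]))
E
```

```text
[[414.514 -47.041]
 [483.935 -32.436]
 [499.535 -98.815]] [[455.679 -71.265]] setter [[457.993 -79.156]] [[458.38  -83.597]]
[457.024 -72.928] (array([0.003, 0.002, 0.097]), None)
```

Request:
move_arm:
  series:
    - [[0.005, 0.002, 0.03], 0]
    - [[0.005, 0.002, 0.06], 0]
    - [[0.005, 0.002, 0.08], 0]
    - [[0.005, 0.002, 0.09], 0]
    - [[0.005, 0.002, 0.095], 0]

```text
clock: 7.58
eef_pos: [457.9, -70.3, -17.9]
tool_rot: [3.141, 0.001, 1.639]
force: [0.6, -0.6, -1.4]
width: 31.7
```

Request:
move_arm:
  series:
    - [[0, 0, 0.002], 0]
    - [[0, 0, 0.002], 0]

```text
clock: 7.82
eef_pos: [458.7, -69.8, -19.8]
tool_rot: [3.14, 0.001, 1.64]
force: [-0.3, 0.2, -2.3]
width: 31.6
```

Request:
move_arm:
  series:
    - [[0, 0, 0.0015], 0]
    - [[0, 0, 0.0015], 0]

```text
clock: 8.07
eef_pos: [458.9, -69.8, -20.1]
tool_rot: [3.139, 0.001, 1.64]
force: [-2.0, -0.7, 14.0]
width: 32.0
```

Request:
move_arm:
  series:
    - [[0, 0, 0.0015], 0]
    - [[0, 0, 0.0015], 0]

```text
clock: 8.32
eef_pos: [458.9, -69.7, -20.1]
tool_rot: [3.138, 0.001, 1.639]
force: [-3.3, -0.3, 17.2]
width: 31.8
```

Request:
move_arm:
  series:
    - [[0, 0, 0], 0]
    - [[0, 0, 0], 0]
    - [[0, 0, 0], 0]
    - [[0, 0, -0.03], 0]
    - [[0, 0, -0.08], 0]
  claw: 0.8

```text
clock: 8.95
eef_pos: [457.5, -69.5, 59.7]
tool_rot: [-3.142, -0.0, 1.639]
force: [0.7, -0.2, -0.6]
width: 68.4
```

Request:
move_arm:
  series:
    - [[0, 0, -0.055], 0]
    - [[0.03, 0.01, -0.07], 0]
    - [[0.08, 0.025, -0.07], 0]
    - [[0.13, 0.04, -0.07], 0]
    - [[0.18, 0.055, -0.07], 0]
  claw: 1

```text
clock: 9.57
eef_pos: [500.3, 115.7, 129.7]
tool_rot: [3.141, -0.0, 1.64]
force: [0.8, -0.3, -0.3]
width: 85.0
```

```bash
python3 - <<'E'
from h import *
st,s,c=snap("scene");cv2.imwrite("pics/s5.png",s);t=get_image("top")
h=cv2.cvtColor(t,cv2.COLOR_BGR2HSV);H,S,V=cv2.split(h)
try: print("setter",rect(cam("top"),win((H>14)&(H<30)&(S>110)&(V>90),275,300,200,222),40))
except Exception as e:print(e)
print(st["eef_pos"],st["width"]);print(delta(st,[541,321,115],1.823-np.pi/2))
a=cv2.resize(s[150:240,170:310],(400,257),interpolation=cv2.INTER_CUBIC);b=cv2.resize(t[180:237,255:343],(400,259),interpolation=cv2.INTER_CUBIC)[:257]
cv2.imwrite("pics/s5.png",np.hstack([a,b]))
E
```

```text
setter (array([457.224, -70.345]), array([32.575, 29.36 ]), np.float32(0.01972786))
[500.256 115.692 129.668] 84.97597704339486
(array([0.202, 0.055, 0.015]), np.float64(-0.18349242089778572))
```

View pics/s5.png

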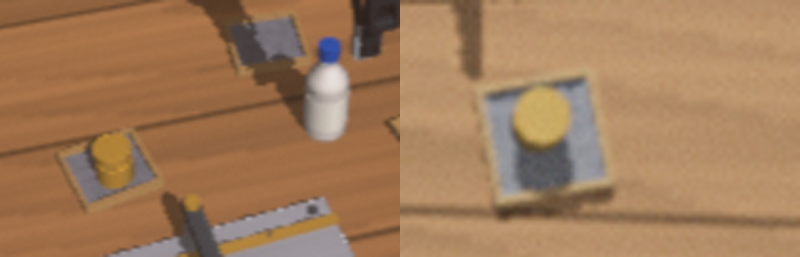

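The setter stands upright inside the right-hand tray, and the bottle is untouched. Next is the blank.

Request:
move_arm:
  series:
    - [[0.05, 0.014, 0.0], -0.09]
    - [[0.1, 0.028, 0.0], -0.183]
    - [[0.15, 0.042, 0.0], -0.183]
    - [[0.202, 0.055, 0.0], -0.183]
    - [[0.202, 0.055, 0.0], -0.183]

```text
clock: 10.3
eef_pos: [538.4, 333.1, 128.4]
tool_rot: [3.141, -0.006, 1.841]
force: [-0.6, -0.7, -0.8]
width: 85.5
```

```bash
python3 - <<'E'
from h import *
st,im,c=snap("wrist");cv2.imwrite("pics/w6.png",im)
h=cv2.cvtColor(im,cv2.COLOR_BGR2HSV);H,S,V=cv2.split(h)
f,cx,cy,P=c
q=np.linalg.inv(P)@np.r_[546,302,46,1];print("pred",q[:2]/q[2]*f+[cx,cy]);print(st["eef_pos"],st["tool_rot"])
y=(H>20)&(H<35)&(S>170)&(V>120)
n,l,s,ce=cv2.connectedComponentsWithStats(y.astype(np.uint8));print(s[1:],ce[1:])
E
```

```text
pred [249.334 214.365]
[538.371 333.068 128.388] [ 3.141 -0.006  1.841]
[[ 19 101  39  38 412]
 [234 206  42  13 475]
 [510 297   2   3   5]] [[ 38.034 119.495]
 [254.476 211.914]
 [510.6   298.2  ]]
```

View pics/w6.png

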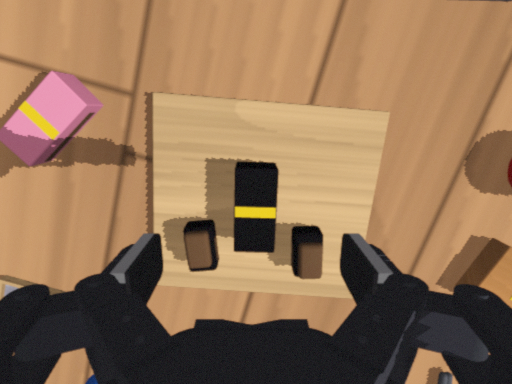

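The blank is seen with its line at (254,212) and its free half towards the top of the image. The lumps are at (201,246) and (308,252), and the pink decoy is at (50,115).

```bash
python3 - <<'E'
from h import *
st=read_state();c=cam("wrist",st);im=cv2.imread("pics/w6.png");h=cv2.cvtColor(im,cv2.COLOR_BGR2HSV);H,S,V=cv2.split(h)
y=win((H>20)&(H<35)&(S>170)&(V>120),225,285,195,225)
k,_=cv2.findContours(y.astype(np.uint8),0,1);k=k[0][:,0]
L=rect(c,y,46);print("line",L)
m=win((V<45)|y,222,288,150,262).astype(np.uint8);m=cv2.morphologyEx(m,cv2.MORPH_CLOSE,np.ones((3,3)))
print("blank",rect(c,m,46))
# long-edge fit at top plane: left/right edges of dark rows 220..248
rows=np.r_[176:200,222:248];l=[];r=[]
for v in rows:
    x=np.where(m[v])[0];l.append((x[0],v));r.append((x[-1]+1,v))
for e in(l,r):
    p=cast(c,e,46);vx,vy,a,b=cv2.fitLine(p.astype(np.float32),cv2.DIST_HUBER,0,.01,.01).ravel();print("edge ang",np.arctan2(vy,vx),a,b)
E
```

```text
line (array([550.265, 301.233]), array([38.601, 11.15 ]), np.float32(0.236175))
blank (array([549.354, 304.734]), array([87.175, 38.473]), np.float32(-1.3186582))
edge ang -1.3177722 532.74243 295.8545
edge ang -1.3245238 569.98224 302.63654
```

```bash
python3 - <<'E'
from h import *
st=read_state();print(delta(st,[544.5,323.5,-16],0.249))
E
```

```text
(array([-0.007,  0.004,  0.145]), np.float64(0.017185300879279497))
```

Request:
move_arm:
  series:
    - [[-0.008, 0.004, 0.04], 0.017]
    - [[-0.008, 0.004, 0.08], 0.017]
    - [[-0.008, 0.004, 0.115], 0.017]
    - [[-0.008, 0.004, 0.135], 0.017]
    - [[-0.008, 0.004, 0.145], 0.017]

```text
clock: 10.98
eef_pos: [544.4, 321.5, -17.1]
tool_rot: [-3.14, -0.002, 1.819]
force: [0.5, 0.6, 0.5]
width: 85.1
```

Request:
move_arm:
  series:
    - [[0, 0, 0], 0]
    - [[0, 0, 0], 0]
    - [[0, 0, 0], 0]
    - [[0, 0, 0], 0]
    - [[0, 0, 0], 0]
  claw: 0

```text
clock: 11.6
eef_pos: [545.6, 322.0, -15.7]
tool_rot: [3.14, -0.003, 1.819]
force: [-0.8, 0.1, 6.4]
width: 38.9
```

```bash
python3 - <<'E'
from h import *
st=read_state();print(st["eef_pos"],st["tool_rot"],st["force"],st["width"])
E
```

```text
[545.57  322.03  -15.686] [ 3.14  -0.003  1.819] [-0.839  0.126  6.423] 38.926053612501775
```

Request:
move_arm:
  series:
    - [[0, 0, -0.01], 0]
    - [[0, 0, -0.03], 0]
    - [[0, 0, -0.065], 0]
    - [[0, 0, -0.07], 0]

```text
clock: 12.1
eef_pos: [547.7, 322.6, 57.8]
tool_rot: [3.135, -0.004, 1.819]
force: [0.3, 0.0, -1.3]
width: 38.9
```

Request:
move_arm:
  series:
    - [[-0.055, -0.004, 0], 0.04]
    - [[-0.11, -0.008, 0], 0.08]
    - [[-0.165, -0.012, 0], 0.12]
    - [[-0.22, -0.016, 0], 0.177]
    - [[-0.264, -0.019, 0], 0.177]

```text
clock: 12.72
eef_pos: [593.9, 59.3, 56.4]
tool_rot: [3.136, -0.005, 1.64]
force: [0.6, 0.8, -1.6]
width: 38.9
```

```bash
python3 - <<'E'
from h import *
st=read_state();print(st["eef_pos"],st["tool_rot"],st["force"],st["width"])
print(delta(st,[592.5,61,54],0.0715))
E
```

```text
[593.894  59.276  56.366] [ 3.136 -0.005  1.64 ] [ 0.571  0.833 -1.642] 38.89428961999233
(array([ 0.002, -0.001,  0.002]), np.float64(-0.002509284642976617))
```

Request:
move_arm:
  series:
    - [[0.007, -0.001, 0.0], -0.002]
    - [[0.007, -0.001, 0.025], -0.002]
    - [[0.007, -0.001, 0.04], -0.002]
    - [[0.007, -0.001, 0.04], -0.002]
    - [[0.007, -0.001, 0.04], -0.002]

```text
clock: 13.35
eef_pos: [592.9, 66.6, 16.7]
tool_rot: [3.136, -0.004, 1.642]
force: [-0.4, 0.7, -1.2]
width: 38.7
```

```bash
python3 - <<'E'
from h import *
st,im,c=snap("wrist");print(st["eef_pos"],st["tool_rot"],st["force"])
s=get_image("scene");cv2.imwrite("pics/w7.png",im)
a=cv2.resize(im[100:300,160:345],(400,432),interpolation=cv2.INTER_CUBIC);b=cv2.resize(s[200:292,185:310],(400,294),interpolation=cv2.INTER_CUBIC)
b=cv2.copyMakeBorder(b,0,138,0,0,0);cv2.imwrite("pics/v7.png",np.hstack([a,b]))
E
```

```text
[592.927  66.635  16.724] [ 3.136 -0.004  1.642] [-0.389  0.708 -1.213]
```

View pics/v7.png

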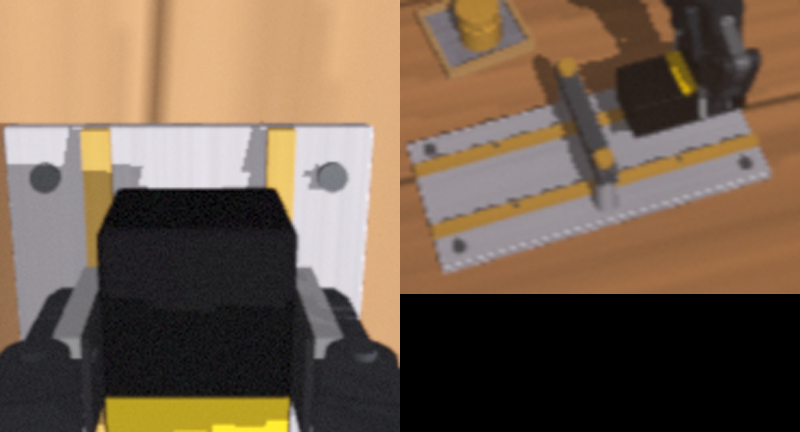

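The blank is held above the channel. Its rear bottom edge runs from crop x 120 to 281 at y 190, and the strip inner edges are at x 111 and 267. I'll compute the lateral error.

```bash
python3 - <<'E'
from h import *
st=read_state();c=cam("wrist",st);k=.4625
R=Ro.from_euler("xyz",st["tool_rot"]).as_matrix()
def t(px,z):
    p=cast(c,[[160+px[0]*k,100+px[1]*k]],z)[0];return (R[:2,:2].T@(p-st["eef_pos"][:2]))
print("blank bottom rear corners",t((120,190),44.5),t((281,190),44.5))
print("strip inner",t((111,140),14),t((267,140),14),"plate",t((5,127),8),t((372,127),8),"outer strips",t((82,140),14),t((295,140),14))
im=cv2.imread("pics/w7.png")
for r in(163,170,178):print(r,[int(im[r,x,0]) for x in range(190,300,2)])
E
```

```text
blank bottom rear corners [ 23.803 -18.208] [23.773 21.266]
strip inner [ 30.38  -23.913] [30.369 21.042] plate [ 33.135 -55.852] [33.124 52.798] outer strips [ 30.382 -32.255] [30.368 29.126]
163 [222, 158, 150, 147, 111, 110, 112, 108, 111, 108, 118, 227, 229, 228, 229, 225, 224, 225, 225, 229, 228, 227, 228, 228, 229, 227, 227, 230, 228, 226, 230, 231, 232, 229, 225, 225, 229, 229, 228, 227, 227, 228, 226, 158, 150, 151, 139, 93, 108, 108, 112, 110, 110, 157, 227]
170 [167, 151, 152, 152, 115, 109, 109, 111, 111, 109, 114, 217, 230, 228, 230, 226, 224, 226, 226, 230, 228, 228, 229, 227, 229, 226, 227, 228, 228, 226, 229, 230, 231, 229, 225, 224, 230, 229, 227, 228, 226, 227, 160, 151, 151, 152, 133, 98, 105, 112, 110, 110, 106, 178, 227]
178 [153, 151, 155, 153, 117, 102, 101, 104, 103, 102, 103, 134, 156, 152, 156, 153, 149, 156, 221, 229, 229, 227, 228, 227, 230, 227, 227, 229, 228, 227, 230, 231, 232, 229, 224, 225, 229, 229, 228, 228, 224, 165, 155, 151, 150, 153, 124, 103, 106, 111, 111, 111, 108, 193, 228]
```

Request:
move_arm:
  series:
    - [[0, -0.0028, 0.01], 0]
    - [[0, -0.0028, 0.02], 0]
    - [[0, -0.0028, 0.026], 0]
    - [[0, -0.0028, 0.026], 0]

```text
clock: 13.95
eef_pos: [590.0, 66.3, -9.7]
tool_rot: [3.136, -0.004, 1.642]
force: [0.2, 0.4, -2.0]
width: 38.8
```

```bash
python3 - <<'E'
from h import *
st,im,c=snap("wrist");print(st["eef_pos"],st["tool_rot"],st["force"])
cv2.imwrite("pics/w8.png",cv2.resize(im[120:270,170:330],(640,600),interpolation=cv2.INTER_CUBIC))
E
```

```text
[590.011  66.34   -9.732] [ 3.136 -0.004  1.642] [ 0.209  0.446 -1.954]
```

View pics/w8.png

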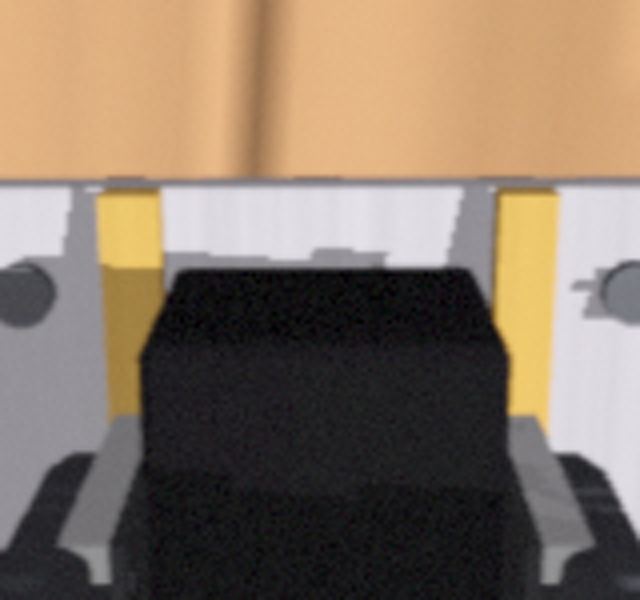

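The rear bottom edge spans 175–475 and the strip inner edges are 163 and 497, so the blank is centred within about 0.7 mm. I'll lower it in.

Request:
move_arm:
  series:
    - [[0, 0.0007, 0.004], 0]
    - [[0, 0.0007, 0.007], 0]
    - [[0, 0.0007, 0.009], 0]
    - [[0, 0.0007, 0.009], 0]

```text
clock: 14.5
eef_pos: [591.0, 66.4, -18.5]
tool_rot: [3.136, -0.004, 1.642]
force: [-1.0, -0.6, -1.6]
width: 38.7
```

Request:
move_arm:
  series:
    - [[0, 0, 0.0012], 0]
    - [[0, 0, 0.0012], 0]

```text
clock: 14.75
eef_pos: [591.2, 66.4, -19.5]
tool_rot: [3.135, -0.004, 1.642]
force: [-0.1, -0.3, -0.7]
width: 39.1
```

Request:
move_arm:
  series:
    - [[0, 0, 0], 0]
    - [[0, 0, 0], 0]
    - [[0, 0, 0], 0]
    - [[0.008, 0, 0], 0]
    - [[0.008, 0, 0], 0]
  claw: 0.65

```text
clock: 15.38
eef_pos: [590.5, 75.9, -19.6]
tool_rot: [3.136, -0.005, 1.643]
force: [0.4, -0.6, -0.3]
width: 55.7
```

Request:
move_arm:
  series:
    - [[0, 0, 0], 0]
    - [[0, 0, 0], 0]
    - [[0, 0, 0], 0]
    - [[0, 0, 0], 0]
  claw: 0

```text
clock: 15.88
eef_pos: [590.7, 76.0, -19.3]
tool_rot: [3.135, -0.006, 1.644]
force: [0.1, 1.0, 4.8]
width: 38.9
```

Request:
move_arm:
  series:
    - [[-0.008, 0, 0], 0]
    - [[-0.018, 0, 0], 0]
    - [[-0.028, 0, 0], 0]
    - [[-0.036, 0, 0], 0]
    - [[-0.036, 0, 0], 0]

```text
clock: 16.5
eef_pos: [593.6, 37.6, -19.3]
tool_rot: [3.135, -0.004, 1.641]
force: [-0.9, -1.3, 5.9]
width: 39.0
```

```bash
python3 - <<'E'
from h import *
st,s,c=snap("scene");t=get_image("top")
print(st["eef_pos"],st["tool_rot"],st["force"],st["torque"],st["width"])
a=cv2.resize(s[195:285,185:310],(420,302),interpolation=cv2.INTER_CUBIC);b=cv2.resize(t[130:190,220:320],(380,228),interpolation=cv2.INTER_CUBIC)
b=cv2.copyMakeBorder(b,0,74,0,0,0);cv2.imwrite("pics/v9.png",np.hstack([a,b]))
E
```

```text
[593.586  37.579 -19.314] [ 3.135 -0.004  1.641] [-0.916 -1.275  5.902] [-0.26   0.151 -0.002] 38.96233342690557
```

View pics/v9.png

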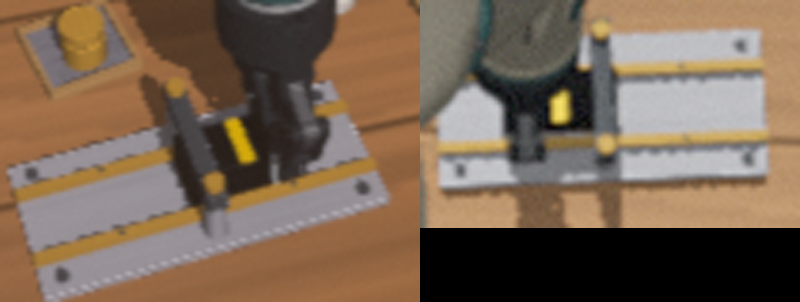

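The blank's front end is just under the bar, in the channel, with the yellow line visible and no bar contact. I'll push on.

Request:
move_arm:
  series:
    - [[-0.008, 0, 0], 0]
    - [[-0.016, 0, 0], 0]
    - [[-0.023, 0, 0], 0]
    - [[-0.028, 0, 0], 0]
    - [[-0.028, 0, 0], 0]

```text
clock: 17.23
eef_pos: [595.5, 8.9, -19.3]
tool_rot: [3.135, -0.003, 1.641]
force: [-0.6, 0.6, 6.0]
width: 38.9
```

Request:
move_arm:
  series:
    - [[0, 0, 0], 0]
    - [[0, 0, 0], 0]
    - [[0, 0, 0], 0]
  claw: 0.65

```text
clock: 17.6
eef_pos: [595.2, 8.4, -19.6]
tool_rot: [3.135, -0.002, 1.641]
force: [0.4, -0.7, -0.3]
width: 55.1
```

```bash
python3 - <<'E'
from h import *
st=read_state()
print(st["eef_pos"],st["tool_rot"],st["force"],st["width"])
E
```

```text
[595.234   8.401 -19.649] [ 3.135 -0.002  1.641] [ 0.422 -0.663 -0.274] 55.139644306552796
```

Request:
move_arm:
  series:
    - [[0, 0, -0.03], 0]
    - [[0, 0, -0.06], 0]
    - [[0, 0, -0.09], 0]
    - [[0, 0, -0.09], 0]

```text
clock: 18.1
eef_pos: [596.5, 7.8, 72.4]
tool_rot: [3.131, -0.001, 1.641]
force: [0.5, -0.3, -0.9]
width: 55.5
```

Request:
move_arm:
  series:
    - [[-0.03, 0, 0], 0]
    - [[-0.0535, 0, 0], 0]
    - [[-0.0535, 0, 0], 0]
    - [[-0.0535, 0, 0], 0]

```text
clock: 18.6
eef_pos: [599.6, -44.1, 71.4]
tool_rot: [3.132, -0.003, 1.642]
force: [0.2, 0.6, 0.2]
width: 55.3
```

```bash
python3 - <<'E'
from h import *
st,t,c=snap("top");print(st["eef_pos"],st["tool_rot"],st["force"],st["width"])
s=get_image("scene");cs=cam("scene");H,S,V=cv2.split(cv2.cvtColor(s,cv2.COLOR_BGR2HSV))
d=win(V<60,185,310,195,285).astype(np.uint8)
n,l,q,ce=cv2.connectedComponentsWithStats(d);print(q[1:][q[1:,4]>20],)
for p in([599,-62,42],[595,21,42],[597,-18,58]):
    f,cx,cy,P=cs;r=np.linalg.inv(P)@np.r_[p,1];print(r[:2]/r[2]*f+[cx,cy])
cv2.imwrite("pics/s10.png",s);cv2.imwrite("pics/t10.png",t)
E
```

```text
[599.574 -44.096  71.428] [ 3.132 -0.003  1.642] [0.243 0.568 0.164] 55.31102917682487
[[218 195  29  64 820]
 [245 230  19  23 269]]
[224.333 244.885]
[259.934 235.738]
[243.161 235.64 ]
```

Request:
move_arm:
  series:
    - [[-0.002, 0, 0.03], 0]
    - [[-0.002, 0, 0.06], 0]
    - [[-0.002, 0, 0.08], 0]
    - [[-0.002, 0, 0.09], 0]
    - [[-0.002, 0, 0.09], 0]

```text
clock: 19.32
eef_pos: [600.8, -45.2, -18.6]
tool_rot: [3.132, -0.003, 1.643]
force: [-0.7, -0.6, 0.3]
width: 55.2
```

```bash
python3 - <<'E'
from h import *
st=read_state();print(st["eef_pos"],st["tool_rot"],st["force"],st["width"])
E
```

```text
[600.775 -45.184 -18.594] [ 3.132 -0.003  1.643] [-0.737 -0.562  0.262] 55.182135355474884
```

Request:
move_arm:
  series:
    - [[0, 0, 0], 0]
    - [[0, 0, 0], 0]
    - [[0, 0, 0], 0]
    - [[0, 0, 0], 0]
  claw: 0

```text
clock: 19.82
eef_pos: [601.8, -45.5, -17.4]
tool_rot: [3.13, -0.002, 1.643]
force: [-0.2, -0.7, 6.2]
width: 38.8
```

Request:
move_arm:
  series:
    - [[-0.006, -0.001, 0], 0]
    - [[-0.014, -0.002, 0], 0]
    - [[-0.022, -0.002, 0], 0]
    - [[-0.03, -0.002, 0], 0]
    - [[-0.03, -0.002, 0], 0]

```text
clock: 20.45
eef_pos: [602.2, -77.9, -17.3]
tool_rot: [3.13, -0.0, 1.641]
force: [0.1, -1.6, 1.9]
width: 39.4
```

```bash
python3 - <<'E'
from h import *
st=read_state();print(st["eef_pos"],st["tool_rot"],st["force"],st["torque"],st["width"])
E
```

```text
[602.179 -77.888 -17.331] [ 3.13  -0.     1.641] [ 0.117 -1.613  1.914] [-0.339  0.06   0.033] 39.410435769843005
```

Request:
move_arm:
  series:
    - [[-0.008, -0.0005, 0], 0]
    - [[-0.016, -0.001, 0], 0]
    - [[-0.024, -0.001, 0], 0]
    - [[-0.03, -0.001, 0], 0]
    - [[-0.03, -0.001, 0], 0]

```text
clock: 21.08
eef_pos: [603.3, -109.9, -17.3]
tool_rot: [3.129, 0.002, 1.64]
force: [-0.1, -2.2, 1.8]
width: 38.9
```

```bash
python3 - <<'E'
from h import *
st,t,c=snap("top");s=get_image("scene");cs=cam("scene")
cv2.imwrite("pics/s11.png",s);cv2.imwrite("pics/t11.png",t)
print(st["eef_pos"],st["tool_rot"],st["force"],st["torque"],st["width"])
for n,im,cc in(("scene",s,cs),("top",t,c)):
    H,S,V=cv2.split(cv2.cvtColor(im,cv2.COLOR_BGR2HSV));y=((H>23)&(H<33)&(S>185)&(V>110)).astype(np.uint8)
    k,l,q,ce=cv2.connectedComponentsWithStats(y)
    for i in range(1,k):
        p=cast(cc,ce[i],42)[0]
        if q[i,4]>8 and abs(p[0]-600)<60 and -200<p[1]<60:print(n,q[i],p)
E
```

```text
[ 603.267 -109.85   -17.325] [3.129 0.002 1.64 ] [-0.082 -2.244  1.761] [-0.163  0.085 -0.034] 38.92407468170219
scene [213 241   7  13  40] [600.591 -80.584]
```

The blank lies wholly clear of the bar: its line is at y≈-81 to -85, so the rear end is at about -40, against the bar's far face at about -26. I'll release it there and re-grip nearer its middle.

Request:
move_arm:
  series:
    - [[0, 0, 0], 0]
    - [[0, 0, 0], 0]
    - [[0, 0, 0], 0]
    - [[0.015, 0, 0.001], 0]
    - [[0.015, 0, 0.001], 0]
  claw: 0.65

```text
clock: 21.8
eef_pos: [602.0, -91.6, -18.7]
tool_rot: [3.13, -0.0, 1.643]
force: [0.3, 0.6, 0.4]
width: 55.7
```

Request:
move_arm:
  series:
    - [[0, 0, 0], 0]
    - [[0, 0, 0], 0]
    - [[0, 0, 0], 0]
    - [[0, 0, 0], 0]
  claw: 0

```text
clock: 22.3
eef_pos: [602.5, -91.6, -18.3]
tool_rot: [3.129, -0.0, 1.643]
force: [-0.2, 1.6, 6.3]
width: 38.9
```

Request:
move_arm:
  series:
    - [[0, 0, -0.01], 0]
    - [[0, 0, -0.03], 0]
    - [[0, 0, -0.06], 0]
    - [[0, 0, -0.07], 0]
    - [[0, 0, -0.07], 0]

```text
clock: 22.92
eef_pos: [602.1, -91.6, 52.6]
tool_rot: [3.128, -0.0, 1.644]
force: [-0.3, -0.4, -1.3]
width: 38.7
```

```bash
python3 - <<'E'
from h import *
st,t,c=snap("top");s=get_image("scene")
print(st["eef_pos"],st["tool_rot"],st["force"],st["torque"],st["width"])
H,S,V=cv2.split(cv2.cvtColor(t,cv2.COLOR_BGR2HSV))
pa=rect(c,win(V<55,365,410,197,224),38);print("passed",pa);print("tray",rect(c,win((H>100)&(H<125)&(S>120),340,416,150,234),6))
cv2.imwrite("pics/s12.png",s);cv2.imwrite("pics/t12.png",t)
E
```

```text
[602.127 -91.627  52.602] [ 3.128 -0.     1.644] [-0.267 -0.389 -1.316] [-0.039  0.054  0.014] 38.744800066968985
passed (array([ 456.007, -339.372]), array([85.156, 38.368]), np.float32(-1.4201877))
tray (array([ 511.934, -324.036]), array([199.725, 148.701]), np.float32(0.092113815))
```

Request:
move_arm:
  series:
    - [[-0.05, -0.0125, 0], 0]
    - [[-0.1, -0.025, 0], 0]
    - [[-0.15, -0.0375, 0], -0.04]
    - [[-0.2, -0.05, 0], -0.077]
    - [[-0.232, -0.058, 0], -0.077]

```text
clock: 23.65
eef_pos: [557.9, -330.2, 49.1]
tool_rot: [3.132, 0.0, 1.718]
force: [1.0, -0.7, -1.4]
width: 38.9
```

Request:
move_arm:
  series:
    - [[0, 0, 0], 0]
    - [[0, 0, 0], 0]

```text
clock: 23.9
eef_pos: [557.3, -328.8, 47.8]
tool_rot: [3.134, -0.002, 1.718]
force: [-0.6, 1.3, -1.2]
width: 38.8
```

```bash
python3 - <<'E'
from h import *
st,im,c=snap("wrist");print(st["eef_pos"],st["tool_rot"],st["force"],st["width"])
cv2.imwrite("pics/w13.png",im)
E
```

```text
[ 557.297 -328.8     47.795] [ 3.134 -0.002  1.718] [-0.582  1.301 -1.157] 38.77315214795046
```

View pics/w13.png

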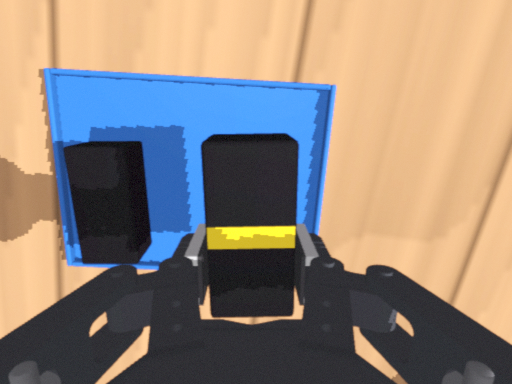

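The last picture shows the held blank's line at (251,237), yellow up, over the free half. The passed blank's left edge runs from (67,150) to (80,260), and the tray corners are at (45,69) and (334,86).

```bash
python3 - <<'E'
from h import *
st=read_state();c=cam("wrist",st);im=cv2.imread("pics/w13.png");V=cv2.cvtColor(im,cv2.COLOR_BGR2HSV)[...,2]
def edge(rows,x0,x1,z,side):
    e=[]
    for v in rows:
        x=np.where(V[v,x0:x1]<60)[0]
        e.append((x0+(x[0] if side==0 else x[-1]+1),v))
    p=cast(c,e,z);vx,vy,a,b=cv2.fitLine(p.astype(np.float32),cv2.DIST_HUBER,0,.01,.01).ravel();t=np.arctan2(vy,vx)%np.pi
    return e[0],e[-1],"ang %.4f at %.1f %.1f"%(t,a,b)
print("passed L",edge(range(155,250,3),50,120,38,0))
print("held L",edge(range(165,220,3),185,240,108,0));print("held R",edge(range(165,220,3),260,315,108,1))
tr=cast(c,[[45,69],[334,86]],12);print("tray top edge",tr,"x-axis",np.arctan2(*(tr[1]-tr[0])[::-1]))
print("line",cast(c,[[251,237]],108))
E
```

```text
passed L ((np.int64(65), 155), (np.int64(82), 248), 'ang 1.7265 at 441.0 -341.7')
held L ((np.int64(203), 165), (np.int64(206), 219), 'ang 1.7339 at 534.7 -302.0')
held R ((np.int64(297), 165), (np.int64(295), 219), 'ang 1.7249 at 572.5 -296.9')
tray top edge [[ 408.365 -259.782]
 [ 603.622 -241.26 ]] x-axis 0.09457579551859102
line [[ 556.591 -317.414]]
```

Request:
move_arm:
  series:
    - [[0, 0, 0.025], 0]
    - [[0, 0, 0.045], 0]
    - [[0, 0, 0.058], 0]
    - [[0, 0, 0.065], 0]
    - [[0, 0, 0.066], 0]

```text
clock: 24.58
eef_pos: [558.4, -327.7, -18.3]
tool_rot: [3.134, -0.003, 1.719]
force: [-0.7, -0.5, -1.6]
width: 38.9
```

Request:
move_arm:
  series:
    - [[0, 0, 0.0025], 0]
    - [[0, 0, 0.0025], 0]

```text
clock: 24.82
eef_pos: [558.6, -327.8, -20.5]
tool_rot: [3.133, -0.002, 1.719]
force: [-0.5, 1.2, -1.6]
width: 38.4
```

Request:
move_arm:
  series:
    - [[0, 0, 0.0012], 0]
    - [[0, 0, 0.0012], 0]

```text
clock: 25.08
eef_pos: [558.7, -327.9, -21.5]
tool_rot: [3.133, -0.002, 1.719]
force: [-0.4, -1.0, -2.0]
width: 39.2
```

Request:
move_arm:
  series:
    - [[0, 0, 0.0012], 0]
    - [[0, 0, 0.0012], 0]

```text
clock: 25.32
eef_pos: [558.8, -328.0, -22.3]
tool_rot: [3.133, -0.002, 1.719]
force: [-1.4, 1.1, 2.8]
width: 38.9
```

Request:
move_arm:
  series:
    - [[0, 0, 0], 0]
    - [[0, 0, 0], 0]
    - [[0, 0, 0], 0]
    - [[0, 0, 0], 0]
  claw: 0.65

```text
clock: 25.82
eef_pos: [558.8, -328.0, -22.4]
tool_rot: [3.133, -0.002, 1.719]
force: [0.2, -0.4, 0.1]
width: 55.8
```

Request:
move_arm:
  series:
    - [[0, 0, -0.02], 0]
    - [[0, 0, -0.06], 0]
    - [[0, 0, -0.11], 0]
    - [[0, 0, -0.15], 0]
    - [[0, 0, -0.15], 0]

```text
clock: 26.45
eef_pos: [559.9, -330.6, 133.0]
tool_rot: [3.126, 0.004, 1.719]
force: [0.4, -0.9, -0.5]
width: 55.6
```

```bash
python3 - <<'E'
from h import *
st,im,c=snap("wrist");print(st["eef_pos"],st["tool_rot"],st["force"],st["width"])
cv2.imwrite("pics/w14.png",im);H,S,V=cv2.split(cv2.cvtColor(im,cv2.COLOR_BGR2HSV))
y=(H>20)&(H<35)&(S>170)&(V>110)
m=((V<50)|y).astype(np.uint8)
blue=((H>100)&(H<125)&(S>120)).astype(np.uint8)
n,l,q,ce=cv2.connectedComponentsWithStats(m)
for i in range(1,n):
    if q[i,4]>400:print(q[i],rect(c,l==i,38))
print("line",rect(c,y,38),"tray",rect(c,blue,12))
t=get_image("top");ct=cam("top");s=get_image("scene");cv2.imwrite("pics/t14.png",t);cv2.imwrite("pics/s14.png",s)
H,S,V=cv2.split(cv2.cvtColor(t,cv2.COLOR_BGR2HSV))
try:print("passed top",rect(ct,win(V<55,365,410,197,224),38))
except Exception as e:print(e)
print("setter",rect(ct,win((H>14)&(H<30)&(S>110)&(V>90),275,300,200,222),40))
a=cv2.imread("pics/top0.png")
w=lambda x:x[[slice(120,290)][0],100:265]
d=cv2.absdiff(w(a),w(t)).max(2)>50;n,l,q,_=cv2.connectedComponentsWithStats(d.astype(np.uint8));print("changed left part",[list(r[:2]+[100,120])+list(r[2:]) for r in q[1:] if r[4]>8])
E
```

```text
[ 559.856 -330.59   133.009] [3.126 0.004 1.719] [ 0.412 -0.892 -0.502] 55.557283196298904
[ 227  117   41   40 1591] (array([ 552.847, -293.405]), array([36.883, 35.316]), np.float32(0.14838164))
[ 116  130   56   87 4074] (array([ 462.986, -342.382]), array([82.853, 44.992]), np.float32(-1.4249697))
[ 228  157   40   47 1762] (array([ 559.455, -334.318]), array([45.157, 36.655]), np.float32(-1.4072455))
[    0   227   512   157 38108] (array([ 596.618, -476.36 ]), array([595.124, 198.073]), np.float32(0.13145316))
line (array([ 556.757, -317.346]), array([36.661, 11.403]), np.float32(0.1457365)) tray (array([ 512.128, -324.636]), array([198.381, 148.646]), np.float32(0.095166296))
passed top (array([ 452.119, -367.078]), array([90.008, 31.612]), np.float32(-0.5256124))
setter (array([457.224, -70.345]), array([32.575, 29.36 ]), np.float32(0.01972786))
changed left part [[np.int64(228), np.int64(151), np.int32(12), np.int32(19), np.int32(200)], [np.int64(131), np.int64(158), np.int32(35), np.int32(33), np.int32(802)], [np.int64(230), np.int64(172), np.int32(10), np.int32(4), np.int32(30)]]
```

```bash
python3 - <<'E'
from h import *
c=cam("top")
for f in("top0","t14"):
    g=cv2.cvtColor(cv2.imread(f"pics/{f}.png"),cv2.COLOR_BGR2HSV)[...,2]
    print(f,rect(c,win(g<80,151,176,136,155),40),rect(c,win(g<80,157,180,176,194),40))
print(finish_job())
E
```

```text
top0 (array([608.85 , 268.309]), array([45.038, 28.611]), np.float32(-1.3311889)) (array([504.393, 246.166]), array([44.938, 28.967]), np.float32(-1.1786325))
t14 (array([608.85 , 268.309]), array([45.038, 28.611]), np.float32(-1.3311889)) (array([504.67 , 246.631]), array([45.475, 28.992]), np.float32(-1.2066705))
the job is handed in; nothing more can be done
None
```

The job is done and handed in at about 26.5 s of the 69 s limit.

- **Setter:** I stood it in the right-hand wooden tray. Before handing in, it was at about (457, -70), inside the rim and unmoved since release.
- **Gauge check:** I laid the blank flat in the channel on the stock-board side and pushed it under the bar. I took it again on the far side and drew it on until its rear end was about 12 mm or more past the bar. Sideways and lengthwise forces at the wrist stayed under about 2.5 N and I saw no bar contact.
- **Blue tray:** I lowered the blank until it touched and then released it, line up, with its line at (557, -317). Its angle matched the passed blank's to within about 1°.
- **Bystanders:** lump_a measured exactly where it started, and lump_b within about 0.5 mm. The passed blank looked unchanged from the wrist camera. The bottle showed no change, but I made no final measurement of it.

Two things failed or disagreed:

- **First grasp of the setter:** it closed on air just above the setter. The finger tips sat about 30–38 mm farther back than the reported TCP, so I corrected all later heights for that.
- **Final top view:** its measurement of the passed blank was spoilt by the arm being in the way, so that check rests on the wrist view only.

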